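Run the tube shaker from its hand switch

TASK

Run the tube shaker with your fingertips, in this order: press the raised end of the rocker on the power box fully down to switch it on, push the square key on the shaker's deck fully in (it stays in), then press the big round button on the loose hand switch fully down. The shaker runs only while that button is held, so finish while still holding it down. Do not push in the round or the bar-shaped key, leave the hand switch standing where it is, pick nothing up and leave the other things on the bench alone.

Things in the scene. Friction and masses are not known exactly. Their poses are not given: they have to be found in the camera images.
- shaker: Heated tube shaker, fixed to the bench: white body 240 (x) x 230 (y) mm, top of its control deck 70 mm above the bench; a metal block with capped tubes on its rear (+x) part rises to 102 mm. Origin: centre of its underside; its x axis points from the control deck to the tube block. The three keys stand in a row across the front part of the deck (80 mm in front of the shaker's centre, 68 mm apart), in any order, aligned with the shaker.
- key_square_top (a point): Centre of the top face of the square key, 28 x 28 mm: the one to press. White plastic like the others, on a grey 44 x 50 mm plate; top 86 mm above the bench when out. The point moves down with the key.
- key_square (a joint): Travel of that key in m: 0 out, 0.008 fully in. It moves straight down against about 3 N of friction and stays where it is left (no spring).
- key_round_top (a point): Centre of the top face of the round key, 30 mm across: leave it out. White plastic like the others, on a grey 44 x 50 mm plate; top 86 mm above the bench when out. The point moves down with the key.
- key_round (a joint): Travel of that key in m: 0 out, 0.008 fully in. It moves straight down against about 3 N of friction and stays where it is left (no spring).
- key_bar_top (a point): Centre of the top face of the narrow bar-shaped key, 13 mm (shaker's x) x 40 mm (shaker's y): leave it out. White plastic like the others, on a grey 44 x 50 mm plate; top 86 mm above the bench when out. The point moves down with the key.
- key_bar (a joint): Travel of that key in m: 0 out, 0.008 fully in. It moves straight down against about 3 N of friction and stays where it is left (no spring).
- power_box: Grey switched power box, fixed to the bench at any yaw, 110 (x) x 75 (y) x 45 mm. Origin: centre of its underside. It stands at the left or right of the shaker, the hand switch on the other side.
- rocker_pivot (a point): Point on the rocker's hinge axis, midway along the rocker, 57 mm above the bench. The axis lies along the box's y.
- rocker_raised_end (a point): Point on the upper face of the rocker, 24 mm from its pivot towards the end that stands raised while the power is off (box's +x side), about 66 mm above the bench when off, about 56 mm when on; it moves with the rocker. The rocker is a flat white plate 60 (along box x) x 32 x 8 mm.
- rocker (a joint): Angle of the rocker in rad: 0 to 0.06 off (raised end up), 0.44 fully on (that end down). About 0.03 N m of friction, no spring: it stays where it is left.
- pod: Hand switch: loose grey block 90 x 90 x 35 mm, 0.4 to 0.8 kg, on a rubber sole, standing on the bench. Origin: centre of its underside. One big round white button on top.
- run_button_top (a point): Centre of the top face of the hand switch's round button, 44 mm across, 51 mm above the bench when up; it moves down with the button.
- run_button (a joint): Travel of that button in m: 0 up, 0.008 fully down. Spring: about 1.5 N to start, 5 N fully down; it comes up again when let go.
- reagent: Bystander, loose: amber bottle 42 mm across, 85 mm tall, standing beside the shaker's left (+y) flank. Origin: centre of its underside. Leave it alone.
- jar: Bystander, loose: capped jar 42 mm across, 60 mm tall, standing beside the shaker's right flank. Origin: centre of its underside. Leave it alone.
- rack: Bystander, loose: white empty tube rack, 48 x 140 x 50 mm, between robot and shaker. Origin: centre of its underside. Leave it alone.
- pipette: Bystander, loose: hand pipette lying along y, about 230 mm long, 26 mm high, near the robot on its right. Origin: centre of its underside. Leave it alone.
- beaker: Bystander, loose: glass beaker 72 mm across, 85 mm tall, at the far left. Origin: centre of its underside. Leave it alone.
- tip_box: Bystander, loose: blue box of pipette tips, 85 x 120 x 50 mm, at the far right. Origin: centre of its underside. Leave it alone.
There are look-alikes about, which are no part of the job. Leave any green or purple look-alike of the power_box alone.

How it is judged (in metres and radians):
On the way, in this order (a step that is already met when the one before it is completed fails the run):
1. the rocker is on (value of joint rocker above 0.36 rad), for 0.2 s.
2. the square key is in (value of joint key_square above 0.005 m), for 0.2 s.
3. the fingers hold the hand switch's button down (value of joint run_button above 0.005 m and contact force between the fingers and pod above 1 N), for 0.2 s.
At the end, for the whole second after the job is handed in: Rocker on (over 0.36 of 0.44 rad), square key in (over 5 of 8 mm), round and bar-shaped keys out (under 3 mm), hand switch's button held down by the fingers (over 5 of 8 mm, over 1 N), the hand switch on the bench within 30 mm of where it stood (all of step 3 and value of joint rocker above 0.36 rad and value of joint key_square above 0.005 m and value of joint each of key_round, key_bar below 0.003 m and height (world z) of pod below 0.012 m and distance of pod from where it was at the start of the episode below 0.03 m); the arm keeps its last pose, push and grip.
It fails at once if the round or the bar-shaped key is pushed in (more than 3 mm) (not (value of joint each of key_round, key_bar below 0.003 m)).
It fails at once if the square key is pushed (more than 3 mm) while the power is off (value of joint key_square above 0.003 m and not (value of joint rocker above 0.36 rad)).
It fails at once if the hand switch's button is pushed (more than 3 mm) before the square key is in (value of joint run_button above 0.003 m and not (value of joint key_square above 0.005 m)).
It fails at once if the hand switch is lifted (more than 12 mm) or shoved (more than 30 mm) (height (world z) of pod above 0.012 m or distance of pod from where it was at the start of the episode above 0.03 m).
It fails at once if a bystander is moved by more than 30 mm (distance of any of reagent, jar, rack, pipette, beaker, tip_box from where it was at the start of the episode above 0.03 m).
It also fails if it takes over 48 s, if anything falls off the work surface, if the arm or the gripper's body presses on something with over 40 N, if the wrist force passes 120 N, or if a joint passes its speed limit or range.

ROBOT

A 6-joint arm with a two-finger parallel gripper is mounted at the origin on the work surface. World frame = base frame: x ahead of the robot, y to its left, z up, the work surface at z = 0. Lengths are in mm, angles in rad, forces in N, time in s.
With the tool pointing down it reaches from about 325 to 900 mm from the base axis. Payload 6.1 kg.
Tool frame: the origin (TCP) lies between the finger pads; the fingertips stand 11 mm ahead of it and the grasp point (between the pads) lies 8 mm behind it; y points along the fingers, z is the direction in which the jaws open and shut, and the axes are right-handed (so a half turn about y gives the same grasp; the last joint's range is limited). The gripper opens to 87 mm and grips with 3 to 60 N. Pads are 19 mm wide; open, the fingers measure 117 mm over their backs; the gripper's body (75 mm by 190 mm) begins 51 mm behind the grasp point.
Start: joints at [-1.398, 0.22, 1.526, -0, 1.395, -0.126], TCP at [183.976, -597.301, 233.538] pointing down, gripper open.
Joint ranges: [-2.98, 2.98], [-0.91, 2.08], [0.09, 2.57], [-1.24, 4.39], [0.2, 2.65], [-2.68, 2.68]. Speed limits (rad/s): [2.57, 2.57, 3.01, 3.14, 3.14, 3.14].

INTERFACE

Orientations are given as a 3x3 rotation matrix whose columns are the frame's x, y, z axes.
In Python, from bench import arm, eyes, hand_in gives the robot as it stands.
- The arm moves only by the tool step_arm, never from a script. Its argument "rows" is a list of rows, each a list of 7 numbers: the turn, a rotation vector about the tool's x, y, z in rad, then the shift along the tool's x, y, z in cm, then the closure in counts, from 0 (fully open) to 255 (shut). In form: [[rx, ry, rz, x, y, z, hand], ...]. A call has 1 to 8 rows; each row shifts and turns the commanded pose from where the row before left it, along the tool's axes as they then stand; what a row does not reach is not made up. A row lasts 1/10 s, in which the tool goes at most 50 mm and 8.59 degrees, less where a joint would pass 70% of its speed; a pose out of reach is approached as far as the arm can. A call with a gripper value outside its range is refused whole. The fingers move at their own pace and stop on an object; "grip_force" is the grip in N (left out, the last holds). Time passes only in rows, so rows that do not move let the fingers close. It gives the time, the measured TCP pose, the force and the opening at its end, in the units of the state.
- arm.sense(): the state, without advancing time (a new reading comes with each control period).
- eyes.grab_frame(name): name is "scene" or "top" or "wrist"; returns a dict with "color" (400x640x3 uint8, red, green, blue), "camera_matrix" (3x3 intrinsics, pixels), "origin" and "attitude" of the camera in the world. Camera axes: x right, y down, z forward; pixel columns grow to the right and rows downward; lengths in mm; the calibration is good to about 2 mm. A picture is of the moment at which its call begins. There is no depth.
- hand_in(): hands the job in, once; it reports no verdict.
The state is a dict: "t": time; "joints": joint angles; "joint_velocities": joint speeds; "joint_efforts": joint torques, N m; "tcp_pos": TCP position; "eef_rot": TCP orientation; "contact_force": force on the tool from outside, world axes, zero at the start; "ft_torque": the same for the moment, N m; "opening": finger opening in mm.
Only numpy, scipy, OpenCV 4.12 (cv2) and the standard library are available. Lean on these libraries where they do the work, as an engineer would, in place of code of your own. Each camera call takes 0.05 s, during which the arm holds its last target. There are 200 camera calls.

## Working session

There is one attempt and no reset: what is moved stays moved. The work goes in short steps, Python scripts to look and compute and a tool call to move; the robot and the scene stay as the last step left them, time stands still between calls to the robot, and variables do not carry over. Pictures are saved under pics/ and viewed, about 8 in all and at most 12, crops included, and the job is handed in when it is done.

Besides the shell and the picture viewer there is one more tool, called after "Request:" by a JSON object that holds its "op" and its "data". step_arm: Moves the arm, as the interface text tells. Its arguments: {"type":"object","properties":{"rows":{"type":"array","items":{"type":"array","items":{"type":"number"}}},"grip_force":{"type":"number"}},"required":["rows"]}

```bash
mkdir -p pics; cat > h.py <<'E'
import numpy as np, cv2
from bench import arm, eyes, hand_in
def grab(n,f):
    d=eyes.grab_frame(n); cv2.imwrite('pics/'+f+'.png',d['color'][:,:,::-1]); np.savez('pics/'+f+'.npz',**{k:np.array(d[k]) for k in d}); return d
def ray(d,u,v,z):
    K=np.array(d['camera_matrix']);R=np.array(d['attitude']);o=np.array(d['origin'])
    r=R@np.linalg.solve(K,[u,v,1.]); return o+r*(z-o[2])/r[2]
def proj(d,p):
    q=np.array(d['attitude']).T@(np.array(p)-d['origin']); q=np.array(d['camera_matrix'])@q; return q[:2]/q[2]
E
python3 - <<'E'
from h import *
for n in('scene','top'):
    d=grab(n,n+'0'); print(n,d['origin'],np.round(d['attitude'],3).tolist(),d['camera_matrix'][0])
print(arm.sense())
a=cv2.imread('pics/scene0.png');b=cv2.imread('pics/top0.png')
cv2.imwrite('pics/topbig.png',cv2.resize(b,(800,500),interpolation=cv2.INTER_CUBIC))
E
```

```text
scene [1196.08771582   54.22297895  755.16991364] [[0.019, 0.732, -0.681], [1.0, -0.017, 0.01], [-0.004, -0.682, -0.732]] [365.88895369   0.         318.33300764]
top [ 447.56097644   53.30139727 1152.01661704] [[0.012, -0.992, 0.123], [-1.0, -0.012, 0.001], [0.001, -0.123, -0.992]] [384.39103245   0.         315.92073584]
{'t': 0.1, 'joints': array([-1.39809242e+00,  2.21158689e-01,  1.52749467e+00,  3.95940058e-05,
        1.39471559e+00, -1.26089367e-01]), 'joint_velocities': array([-1.84017729e-05, -2.51175636e-03, -9.93857157e-04, -1.80454951e-03,
        1.02805450e-03,  9.73750753e-04]), 'joint_efforts': array([ 1.38604002e-03, -4.95950210e+01, -3.88516045e+01,  7.04142172e-02,
        5.16782992e-02, -5.31275180e-05]), 'tcp_pos': array([ 183.90057175, -596.76391088,  232.54064131]), 'eef_rot': array([[-9.55694491e-01, -2.66847099e-04,  2.94360270e-01],
       [-2.94360274e-01,  1.75656134e-03, -9.55692913e-01],
       [-2.62037989e-04, -9.99998422e-01, -1.75728519e-03]]), 'contact_force': array([ 0.04425104, -1.17087022, -0.81008405]), 'ft_torque': array([ 0.02314159,  0.0070593 , -0.00041248]), 'opening': 87.30362547563865}
```

View pics/topbig.png

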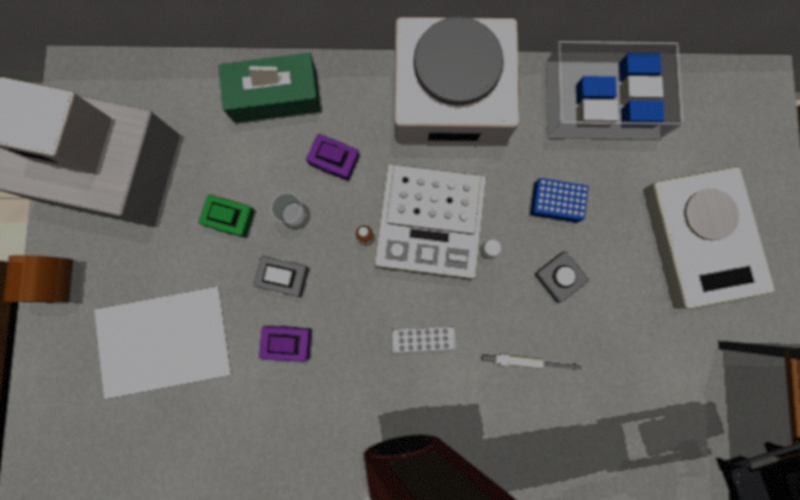

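View pics/scene0.png

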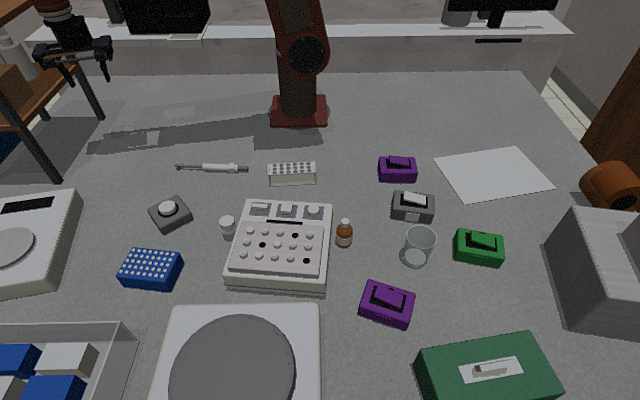

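The top view (drawn at 1.25x) shows the grey power box at (280,277). The keys are round (397,250), square (427,255) and bar (457,257), and the pod button is at (565,277). Next I'll zoom in and measure.

```bash
python3 - <<'E'
from h import *
a=cv2.imread('pics/scene0.png');b=cv2.imread('pics/top0.png')
def crop(im,u,v,w,h,s): return cv2.resize(im[v:v+h,u:u+w],None,fx=s,fy=s,interpolation=cv2.INTER_CUBIC)
o=np.zeros((600,800,3),np.uint8)
o[:300,:400]=crop(b,194,196,64,48,6.25); o[:300,400:]=crop(a,380,180,64,48,6.25)
o[300:,:400]=crop(b,296,175,96,72,4.1667); o[300:,400:]=crop(b,420,195,64,48,6.25)
cv2.imwrite('pics/crops.png',cv2.convertScaleAbs(o,alpha=1.3))
g=np.load('pics/top0.npz')
for n,u,v,z in(('box',280,277,55),('round',397,250,86),('sq',427,255,86),('bar',457,257,86),('btn',565,277,51),('rackc',424,340,50),('jar',491,247,60),('reag',364,233,85)):
    print(n,ray(g,u/1.25,v/1.25,z).round(1))
E
```

```text
box [511.5 315.7  55. ]
round [573.2  49.5  86. ]
sq [562.8 -17.6  86. ]
bar [559.1 -84.5  86. ]
btn [ 519.7 -336.3   51. ]
rackc [373.7 -14.   50. ]
jar [ 585.8 -165.8   60. ]
reag [610.8 124.1  85. ]
```

View pics/crops.png

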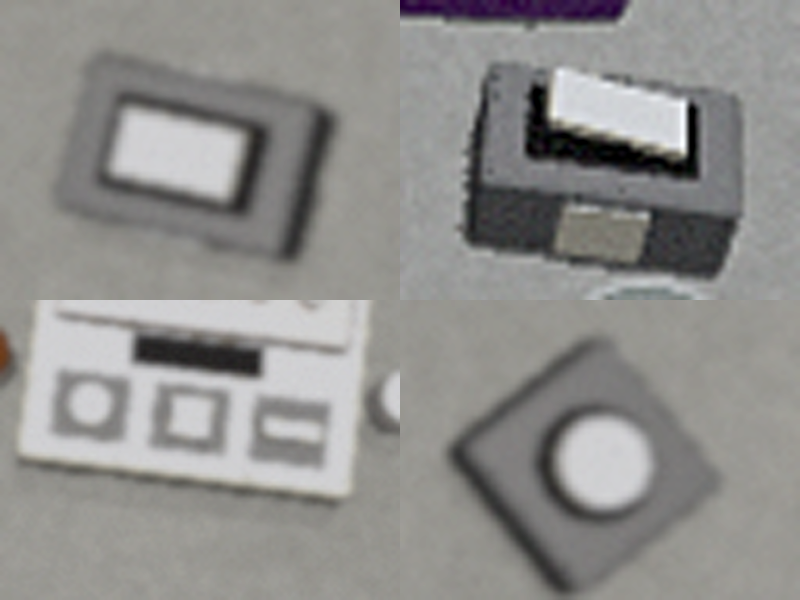

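The scene view shows the grey box's rocker raised at its left end, which is the -y side. Next I'll measure with masks.

```bash
cat >> h.py <<'E'
def blob(d,u,v,r=16,thr=150):
    im=np.array(d['color']); g=im.min(2); m=np.zeros(g.shape,np.uint8); u0,v0=int(u),int(v)
    m[max(v0-r,0):v0+r,max(u0-r,0):u0+r]=(g[max(v0-r,0):v0+r,max(u0-r,0):u0+r]>thr)
    n,l,s,c=cv2.connectedComponentsWithStats(m); k=l[v0,u0]
    cs,_=cv2.findContours((l==k).astype(np.uint8),cv2.RETR_EXTERNAL,cv2.CHAIN_APPROX_NONE)
    return c[k],s[k],cv2.boxPoints(cv2.minAreaRect(cs[0]))
E
python3 - <<'E'
from h import *
g=np.load('pics/top0.npz')
for n,u,v,z,r in(('rocker',280,277,61,16),('round',397,250,86,6),('sq',427,255,86,6),('btn',565,277,51,14)):
    c,s,b=blob(g,u/1.25,v/1.25,r); print(n,c.round(1),s,ray(g,*c,z).round(1),[ray(g,*p,z)[:2].round().tolist() for p in b])
E
```

```text
rocker [221.9 220. ] [213 215  19  12 151] [515.5 320.5  61. ] [[509.0, 347.0], [533.0, 342.0], [522.0, 294.0], [498.0, 299.0]]
round [317.4 199.4] [314 196   8   8  52] [574.9  50.1  86. ] [[584.0, 60.0], [585.0, 40.0], [565.0, 40.0], [565.0, 59.0]]
sq [341.4 202.4] [338 199   8   8  61] [567.1 -17.1  86. ] [[577.0, -7.0], [577.0, -27.0], [557.0, -27.0], [557.0, -8.0]]
btn [452.5 220.5] [447 215  12  12 119] [ 522.9 -337.7   51. ] [[539.0, -323.0], [539.0, -354.0], [507.0, -353.0], [507.0, -322.0]]
```

Request:
{"op": "step_arm", "data": {"rows": [[0,-0.15,0,0,0,0,255],[0,-0.15,0,0,0,0,255],[0,-0.15,0,0,0,0,255],[0,-0.15,0,0,0,0,255],[0,-0.15,0,0,0,0,255],[0,-0.15,0,0,0,0,255],[0,-0.15,0,0,0,0,255]]}}

```text
t: 0.8
tcp_pos: [183.9, -596.9, 232.9]
eef_rot: [[-0.214, -0.0, 0.977], [-0.977, 0.001, -0.214], [-0.001, -1.0, -0.0]]
contact_force: [-1.3, 1.0, 0.4]
opening: 39.1
```

Request:
{"op": "step_arm", "data": {"rows": [[0,0,0,-4.5,0,1.0,255],[0,0,0,-4.5,0,1.0,255],[0,0,0,-4.5,0,1.0,255],[0,0,0,-4.5,0,1.0,255],[0,0,0,-4.5,0,1.0,255],[0,0,0,-4.5,0,1.0,255],[0,0,0,-4.5,0,1.0,255],[0,0,0,-4.5,0,1.0,255]]}}

```text
t: 1.6
tcp_pos: [341.5, -261.8, 233.2]
eef_rot: [[-0.221, -0.0, 0.975], [-0.975, 0.0, -0.221], [-0.0, -1.0, -0.0]]
contact_force: [0.7, 0.6, 0.2]
opening: 0.7
```

Request:
{"op": "step_arm", "data": {"rows": [[0,0,0,-4.5,0,0.7,255],[0,0,0,-4.5,0,0.7,255],[0,0,0,-4.5,0,0.7,255],[0,0,0,-4.5,0,0.7,255],[0,0,0,-4.5,0,0.7,255],[0,0,0,-4.5,0,0.7,255],[0,0,0,-4.5,0,0.7,255],[0,0,0,-4.5,0,0.7,255]]}}

```text
t: 2.4
tcp_pos: [475.3, 77.1, 233.3]
eef_rot: [[-0.22, -0.0, 0.976], [-0.976, -0.0, -0.22], [0.0, -1.0, -0.0]]
contact_force: [0.6, -0.6, 0.5]
opening: 0.6
```

Request:
{"op": "step_arm", "data": {"rows": [[0,0,0,-4.4,0,-0.2,255],[0,0,0,-4.4,0,-0.2,255],[0,0,0,-4.4,0,-0.2,255],[0,0,0,-4.4,0,-0.2,255],[0,0,0,-4.0,0,-0.2,255],[0,0,0,0,0,0,255],[0,0,0,0,0,0,255]]}}

```text
t: 3.1
tcp_pos: [512.3, 288.5, 232.6]
eef_rot: [[-0.218, -0.002, 0.976], [-0.976, -0.001, -0.218], [0.001, -1.0, -0.001]]
contact_force: [0.5, 0.4, 0.5]
opening: 0.6
```

```bash
python3 - <<'E'
from h import *
d=grab('wrist','w1'); print(d['origin'],np.round(d['attitude'],2).tolist(),arm.sense()['tcp_pos'])
print(proj(d,[510,297,66]),proj(d,[515.5,320.5,61]))
E
```

```text
[529.00684617 364.65176369 384.20342663] [[0.98, -0.21, -0.06], [-0.22, -0.94, -0.28], [-0.0, 0.29, -0.96]] [512.49664108 287.60414365 232.81203892]
[319.52091176 180.82876189] [319.76492195 156.22304969]
```

View pics/w1.png

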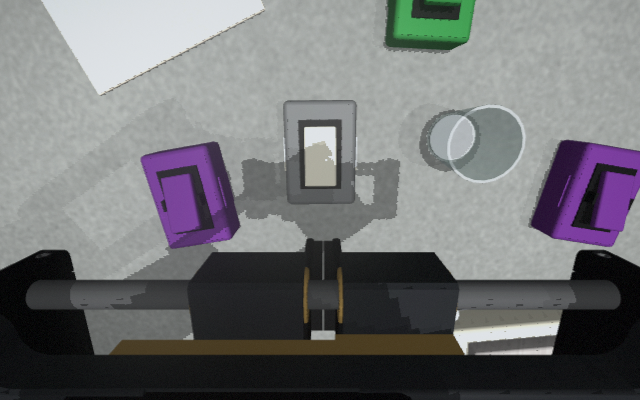

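The wrist view shows the rocker at columns 303–336 and rows 126–187, which matches the predicted centre (320,156). Before pressing, I'll check in the scene view which end is raised.

```bash
python3 - <<'E'
from h import *
s=np.load('pics/scene0.npz'); bx=np.array([-.22,-.976,0]); by=np.array([.976,-.22,0]); c=np.array([515.5,320.5,61])
for sg in(1,-1):
  for e in(1,-1):
    p=c+bx*29.5*e-by*16+[0,0,6*sg*e]; q=c+bx*29.5*e+by*16+[0,0,6*sg*e]
    crop=lambda x:((proj(s,x)-[380,180])*6.25+[400,0]).round()
    print('raised -y' if sg>0 else 'raised +y','-y end' if e>0 else '+y end',crop(p),crop(q))
E
```

```text
raised -y -y end [550.  56.] [546. 108.]
raised -y +y end [684.  95.] [683. 148.]
raised +y -y end [545.  76.] [542. 128.]
raised +y +y end [690.  75.] [689. 128.]
```

Request:
{"op": "step_arm", "data": {"rows": [[0,0,0,-0.8,0,-0.4,255],[0,0,0,0,3.5,0,255],[0,0,0,0,3.5,0,255],[0,0,0,0,3.5,0,255],[0,0,0,0,3.2,0,255],[0,0,0,0,0,0,255],[0,0,0,0,0,0,255]]}}

```text
t: 3.85
tcp_pos: [510.8, 296.1, 96.9]
eef_rot: [[-0.221, -0.001, 0.975], [-0.975, -0.0, -0.221], [0.0, -1.0, -0.001]]
contact_force: [0.5, -0.0, 0.3]
opening: 0.4
```

Request:
{"op": "step_arm", "data": {"rows": [[0,0,0,0,0.8,0,255],[0,0,0,0,0.8,0,255],[0,0,0,0,0.4,0,255],[0,0,0,0,0.4,0,255],[0,0,0,0,0.4,0,255],[0,0,0,0,0.2,0,255],[0,0,0,0,0,0,255]]}}

```text
t: 4.55
tcp_pos: [511.3, 296.4, 68.5]
eef_rot: [[-0.22, 0.0, 0.976], [-0.976, -0.001, -0.22], [0.001, -1.0, 0.001]]
contact_force: [-6.2, -5.1, 13.7]
opening: 0.3
```

Request:
{"op": "step_arm", "data": {"rows": [[0,0,0,0,0.1,0,255],[0,0,0,0,0,0,255],[0,0,0,0,0,0,255]]}}

```text
t: 4.85
tcp_pos: [511.4, 296.4, 68.3]
eef_rot: [[-0.22, 0.001, 0.976], [-0.976, -0.001, -0.22], [0.001, -1.0, 0.001]]
contact_force: [-9.0, -7.0, 20.5]
opening: 0.1
```

Request:
{"op": "step_arm", "data": {"rows": [[0,0,0,0,-2.0,0,255],[0,0,0,0,-3.5,0,255],[0,0,0,0,-4.0,0,255],[0,0,0,0,-4.0,0,255],[0,0,0,2.0,0,0,255],[0,0,0,4.0,0,0,255],[0,0,0,4.0,0,0,255],[0,0,0,4.0,0,0,255]]}}

```text
t: 5.65
tcp_pos: [479.5, 159.2, 200.4]
eef_rot: [[-0.219, 0.0, 0.976], [-0.976, 0.0, -0.219], [-0.0, -1.0, 0.0]]
contact_force: [0.2, -0.0, -0.8]
opening: 0.5
```

```bash
python3 - <<'E'
from h import *
d=grab('scene','s2'); w=grab('wrist','w2')
a=cv2.imread('pics/s2.png')[180:228,380:444]
o=np.hstack([cv2.resize(a,(400,300),interpolation=cv2.INTER_CUBIC),cv2.resize(cv2.imread('pics/w2.png'),(400,300))])
cv2.imwrite('pics/chk.png',o); print(arm.sense()['tcp_pos'])
E
```

```text
[479.13512707 156.8256597  200.18149358]
```

View pics/chk.png

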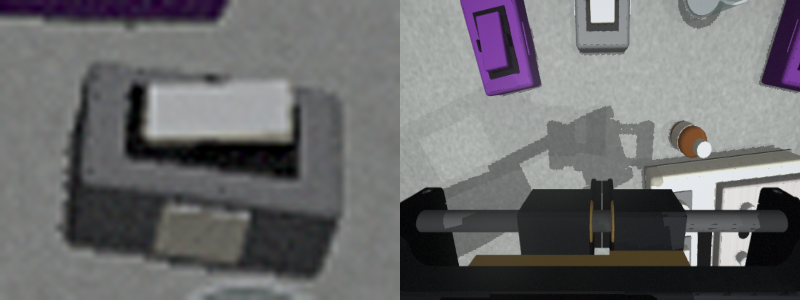

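The scene view (left half of the picture) shows the rocker tipped the other way, so the power is on. Next is the square key.

Request:
{"op": "step_arm", "data": {"rows": [[0,0,0,3.5,-1.0,2.8,255],[0,0,0,3.5,-1.0,2.8,255],[0,0,0,3.5,-1.0,2.8,255],[0,0,0,3.5,0,2.8,255],[0,0,0,1.0,0,1.0,255],[0,0,0,0,0,0,255],[0,0,0,0,0,0,255]]}}

```text
t: 6.45
tcp_pos: [565.6, -11.9, 229.9]
eef_rot: [[-0.22, -0.001, 0.975], [-0.975, 0.001, -0.22], [-0.001, -1.0, -0.002]]
contact_force: [-0.6, -0.2, 0.0]
opening: 0.3
```

```bash
python3 - <<'E'
from h import *
d=grab('wrist','w3'); print(arm.sense()['tcp_pos'])
print(proj(d,[567,-17,86]),proj(d,[575,50,86]))
E
```

```text
[565.42096527 -11.49315622 229.98408716]
[326.28669759 199.05625031] [318.81767696 126.79697892]
```

View pics/w3.png

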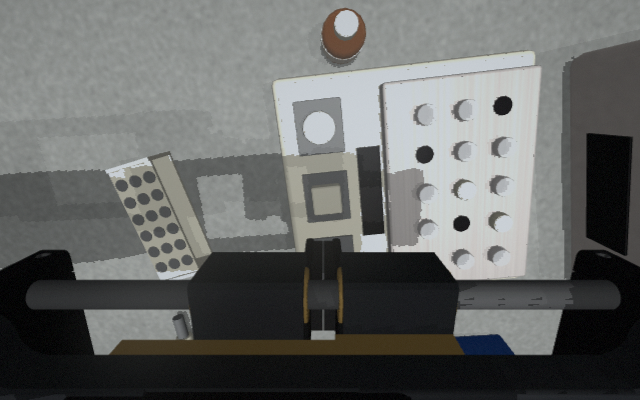

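The square key is seen at (326,196) against a prediction of (326,199), a difference of under 3 mm, so I'll press.

Request:
{"op": "step_arm", "data": {"rows": [[0,0,0,0.4,3.5,0.2,255],[0,0,0,0,3.5,0,255],[0,0,0,0,3.5,0,255],[0,0,0,0,1.8,0,255],[0,0,0,0,0,0,255],[0,0,0,0,0,0,255]]}}

```text
t: 7.1
tcp_pos: [566.9, -16.1, 108.0]
eef_rot: [[-0.219, -0.0, 0.976], [-0.976, 0.0, -0.219], [-0.0, -1.0, -0.0]]
contact_force: [-0.7, 0.3, 0.6]
opening: 0.6
```

Request:
{"op": "step_arm", "data": {"rows": [[0,0,0,0,0.5,0,255],[0,0,0,0,0.4,0,255],[0,0,0,0,0.4,0,255],[0,0,0,0,0.4,0,255],[0,0,0,0,0.2,0,255],[0,0,0,0,0,0,255]]}}

```text
t: 7.7
tcp_pos: [567.8, -17.4, 89.3]
eef_rot: [[-0.22, 0.002, 0.975], [-0.975, 0.0, -0.22], [-0.0, -1.0, 0.001]]
contact_force: [-0.1, 2.2, 5.5]
opening: 0.6
```

Request:
{"op": "step_arm", "data": {"rows": [[0,0,0,0,0.2,0,255],[0,0,0,0,0,0,255],[0,0,0,0,0,0,255]]}}

```text
t: 8.0
tcp_pos: [567.9, -17.4, 89.0]
eef_rot: [[-0.22, 0.002, 0.975], [-0.975, -0.0, -0.22], [-0.0, -1.0, 0.001]]
contact_force: [-6.2, 2.4, 16.4]
opening: 0.3
```

The key stopped at TCP z 89.0 with 16 N, so it is fully in. I'll lift and move to the hand switch.

Request:
{"op": "step_arm", "data": {"rows": [[0,0,0,0,-2.0,0,255],[0,0,0,0,-4.0,0,255],[0,0,0,0,-4.0,0,255],[0,0,0,0,-3.0,0,255],[0,0,0,4.0,0,0.3,255],[0,0,0,4.0,0,0.3,255],[0,0,0,4.0,0,0.3,255],[0,0,0,4.0,0,0.3,255]]}}

```text
t: 8.8
tcp_pos: [542.8, -177.5, 216.2]
eef_rot: [[-0.22, -0.001, 0.976], [-0.976, 0.0, -0.22], [0.0, -1.0, -0.001]]
contact_force: [1.1, 0.5, 1.0]
opening: 0.5
```

Request:
{"op": "step_arm", "data": {"rows": [[0,0,0,4.0,0,0.4,255],[0,0,0,4.0,0,0.3,255],[0,0,0,4.0,0,0.4,255],[0,0,0,4.0,0,0.3,255],[0,0,0,0,0,0,255],[0,0,0,0,0,0,255]]}}

```text
t: 9.4
tcp_pos: [521.2, -335.9, 215.7]
eef_rot: [[-0.222, -0.001, 0.975], [-0.975, 0.001, -0.222], [-0.001, -1.0, -0.001]]
contact_force: [0.2, 1.2, -0.7]
opening: 0.7
```

```bash
python3 - <<'E'
from h import *
d=grab('wrist','w4'); t=grab('top','t4'); print(arm.sense()['tcp_pos'])
print(proj(d,[523,-338,51]))
s=grab('scene','s4')
o=np.hstack([cv2.resize(cv2.imread('pics/w4.png'),(480,300)),cv2.resize(cv2.imread('pics/s4.png')[195:255,230:330],(320,192),interpolation=cv2.INTER_CUBIC).__class__ and cv2.copyMakeBorder(cv2.resize(cv2.imread('pics/s4.png')[190:250,230:330],(320,192),interpolation=cv2.INTER_CUBIC),0,108,0,0,cv2.BORDER_CONSTANT)])
cv2.imwrite('pics/c4.png',o)
E
```

```text
[ 521.82723979 -334.39003757  215.99612094]
[325.85502313 190.68387064]
```

View pics/c4.png

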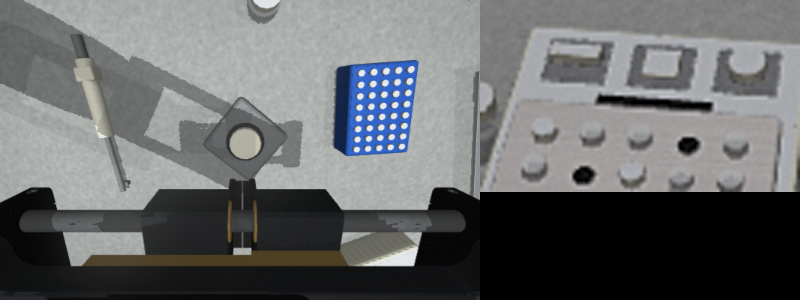

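The square key sits lower than its neighbours. The button is at (327,188) against a prediction of (326,191).

Request:
{"op": "step_arm", "data": {"rows": [[0,0,0,0.2,3.5,0.1,255],[0,0,0,0,3.5,0,255],[0,0,0,0,3.5,0,255],[0,0,0,0,3.5,0,255],[0,0,0,0,0,0,255],[0,0,0,0,0,0,255]]}}

```text
t: 10.15
tcp_pos: [522.6, -336.3, 76.7]
eef_rot: [[-0.219, -0.001, 0.976], [-0.976, 0.001, -0.219], [-0.001, -1.0, -0.001]]
contact_force: [1.0, -0.6, -0.7]
opening: 0.5
```

Request:
{"op": "step_arm", "data": {"rows": [[0,0,0,0,0.5,0,255],[0,0,0,0,0.5,0,255],[0,0,0,0,0.4,0,255],[0,0,0,0,0.4,0,255],[0,0,0,0,0.3,0,255],[0,0,0,0,0,0,255],[0,0,0,0,0,0,255]]}}

```text
t: 10.85
tcp_pos: [523.1, -337.9, 56.2]
eef_rot: [[-0.22, 0.001, 0.975], [-0.975, -0.001, -0.22], [0.001, -1.0, 0.001]]
contact_force: [1.1, -0.7, 4.4]
opening: 0.6
```

Request:
{"op": "step_arm", "data": {"rows": [[0,0,0,0,0.2,0,255],[0,0,0,0,0.1,0,255],[0,0,0,0,0,0,255],[0,0,0,0,0,0,255],[0,0,0,0,0,0,255]]}}

```text
t: 11.35
tcp_pos: [523.1, -337.9, 54.3]
eef_rot: [[-0.22, 0.001, 0.975], [-0.975, -0.001, -0.22], [0.001, -1.0, 0.001]]
contact_force: [-0.7, 1.1, 12.6]
opening: 0.2
```

```bash
python3 - <<'E'
from h import *
s=arm.sense(); print(s['tcp_pos'],s['contact_force']); print(hand_in())
E
```

```text
[ 523.094452   -337.90615886   54.28079616] [-0.71769977  1.13817497 12.58861254]
the job is handed in; nothing more can be done
None
```

I ran the three steps in order with closed fingertips and handed the job in at about 11.4 s, still holding the hand switch's button down. The hand-in gives no verdict, so success rests on the checks below.

- **Rocker:** it stopped against about 20 N, with the fingertips at about 57 mm height. A scene picture afterwards showed it tipped the other way, so the power is on.
- **Square key:** it stopped against about 16 N with the fingertips at 78 mm, which is its full 8 mm of travel. The picture showed it lower than the round and bar keys, and both of those were still out.
- **Run button:** the fingertips are at about 43 mm, which is its full travel, pressing with about 12.6 N and only about 1 N sideways.

No check failed. I did not take a picture after the final press, so the hand switch staying put is inferred from the small sideways force. I also did not check afterwards that the other things on the bench stayed put.

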